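# Tare the balance with the dish through its guarded, sunken key

## Task

Zero the balance that has the petri dish on its pan: with your fingertips push its sliding shutter fully open by the lug, reach down into the well and press the sunken tare key fully home for a moment, let it come up, then push the shutter fully shut again. Only push and press: do not take the lug between the fingers, leave the dish on the pan where it is, leave the shutter and key of the other balance (the one with the brass weight) alone, and disturb nothing else on the bench.

Things in the scene. Friction and masses are not known exactly. Their poses are not given: they have to be found in the camera images.
- balance_dish: Low bench balance, fixed: 200 mm deep (x), 160 wide (y), white deck at z = 50 mm, display on its front face. Origin: centre of underside, on the bench; x to its back, y to its left seen from the front. Steel pan 96 mm across at x = +45, y = 0, top z = 55. Well with tare key at x = -55, y = +35. Shutter rails along y at x = -88 and -22, top z = 55. Of the two alike, the one with the petri dish
- balance_dish_shutter (a joint): travel of the dark steel shutter, balance with the dish, m: 0 = shut, plate centred over the well; 0.066 = fully open at its stop. Grows towards the balance's -y. Well wholly uncovered from 0.054. About 1.5 N friction, 4 N s/m damping; stays where left; starts at 0 to 0.006
- balance_dish_lug_top (a point): middle of the top edge of the shutter's lug, balance with the dish: upright plate 34 mm wide (x), 6 thick (y). Axes as the balance's. Lug top z = 70 mm, shutter plate's top face z = 54. Shutter plate 62 x 62 x 3 mm; the lug stands 15 mm from its middle towards -y. Shut: lug at the balance's x = -55, y = +20 mm; fully open: y = -46
- balance_dish_key (a joint): travel of the sunken tare key, balance with the dish, m: 0 = up, 0.005 = fully home. Sprung: starts to move at 2.5 N, 5 N at the bottom, comes up by itself when let go
- balance_dish_key_top (a point): centre of the top of the tare key, balance with the dish: round, grey, 26 mm across, in the middle of a square well 46 x 46 mm (sides along the balance's x and y). Key top z = 33 mm when up, 17 mm below the well's mouth (z = 50); well floor z = 24. Axes as the balance's
- balance_weight: Low bench balance, fixed: 200 mm deep (x), 160 wide (y), white deck at z = 50 mm, display on its front face. Origin: centre of underside, on the bench; x to its back, y to its left seen from the front. Steel pan 96 mm across at x = +45, y = 0, top z = 55. Well with tare key at x = -55, y = +35. Shutter rails along y at x = -88 and -22, top z = 55. Of the two alike, the one with the brass weight
- balance_weight_shutter (a joint): travel of the dark steel shutter, balance with the weight, m: 0 = shut, plate centred over the well; 0.066 = fully open at its stop. Grows towards the balance's -y. Well wholly uncovered from 0.054. About 1.5 N friction, 4 N s/m damping; stays where left; starts at 0 to 0.006
- balance_weight_lug_top (a point): middle of the top edge of the shutter's lug, balance with the weight: upright plate 34 mm wide (x), 6 thick (y). Axes as the balance's. Lug top z = 70 mm, shutter plate's top face z = 54. Shutter plate 62 x 62 x 3 mm; the lug stands 15 mm from its middle towards -y. Shut: lug at the balance's x = -55, y = +20 mm; fully open: y = -46
- balance_weight_key (a joint): travel of the sunken tare key, balance with the weight, m: 0 = up, 0.005 = fully home. Sprung: starts to move at 2.5 N, 5 N at the bottom, comes up by itself when let go
- balance_weight_key_top (a point): centre of the top of the tare key, balance with the weight: round, grey, 26 mm across, in the middle of a square well 46 x 46 mm (sides along the balance's x and y). Key top z = 33 mm when up, 17 mm below the well's mouth (z = 50); well floor z = 24. Axes as the balance's
- petri_dish: shallow petri dish, 67 mm across, 15 mm tall, loose on the pan of its balance; origin: centre of its underside
- weight: small brass weight with a knob, 23 mm across, 35 mm tall, loose on the pan of the other balance; origin: centre of its underside
- old_viscometer: old viscometer, fixed equipment to steer round: beige box 240 x 280 x 184 mm with a steel column to z = 477 mm and an arm at z = 260 to 345 mm reaching 134 mm to the front of the origin; origin: centre of its underside; front towards the robot
- calculator: grey pocket calculator lying flat, 116 x 68 x 13 mm; a loose bystander; origin: centre of its underside
- notebook: closed notebook lying flat, 135 x 98 x 13 mm; a loose bystander; origin: centre of its underside
- stopwatch: stopwatch lying on its back, 73 x 58 x 14 mm; a loose bystander; origin: centre of its underside
- tape_roll: roll of tape lying flat, 83 x 93 x 19 mm; a loose bystander; origin: centre of its underside
- reagent_bottle: black reagent bottle with a label, 56 mm across, 131 mm tall; a loose bystander; origin: centre of its underside
- sample_jar: sample jar with a pale lid, 57 mm across, 67 mm tall; a loose bystander; origin: centre of its underside
Not all that is in view belongs to the job. There is more than one size of the petri_dish; the job needs the smallest.

How it is judged (in metres and radians):
On the way, in this order (a step that is already met when the one before it is completed fails the run):
1. the shutter of the balance with the dish is open (slid at least 56 mm) (value of joint balance_dish_shutter above 0.056 m), for 0.1 s.
2. its tare key is pressed home (at least 4 of its 5 mm) (value of joint balance_dish_key above 0.004 m), for 0.15 s.
3. its key has come up again and its shutter is shut (within 8 mm of the closed stop) (value of joint balance_dish_key below 0.0015 m and value of joint balance_dish_shutter below 0.008 m), for 0.2 s.
At the end, for the whole second after the job is handed in: After the shutter was open and the key was pressed home: the key of the balance with the dish is up (within 1.5 mm), its shutter is shut within 8 mm, the dish and the weight rest on their pans within 15 mm of where they stood, and the other balance's key is up and its shutter shut (within 12 mm) (all of step 3 and value of joint balance_weight_key below 0.0015 m and value of joint balance_weight_shutter below 0.012 m and distance of each of petri_dish, weight from where it was at the start of the episode below 0.015 m and linear speed of petri_dish below 0.02 m/s); the robot touches nothing.
It fails at once if the lug of a shutter is taken between the fingers ((x of the grasp point in the frame of balance_dish_lug_top between -0.02 and 0.02 m and y of the grasp point in the frame of balance_dish_lug_top between -0.005 and 0.005 m and z of the grasp point in the frame of balance_dish_lug_top between -0.05 and 0.012 m) or (x of the grasp point in the frame of balance_weight_lug_top between -0.02 and 0.02 m and y of the grasp point in the frame of balance_weight_lug_top between -0.005 and 0.005 m and z of the grasp point in the frame of balance_weight_lug_top between -0.05 and 0.012 m)).
It fails at once if the key of the balance with the weight is pressed (2 mm) or its shutter is pushed beyond 12 mm (value of joint balance_weight_key above 0.002 m or value of joint balance_weight_shutter above 0.012 m).
It fails at once if the petri dish or the weight is lifted or moved by more than 15 mm (distance of any of petri_dish, weight from where it was at the start of the episode above 0.015 m).
It fails at once if a bystander is moved by more than 30 mm (distance of any of calculator, notebook, stopwatch, tape_roll, reagent_bottle, sample_jar from where it was at the start of the episode above 0.03 m).
It also fails if it takes over 58 s, if anything falls off the work surface, if the arm or the gripper's body presses on something with over 40 N, if the wrist force passes 120 N, or if a joint passes its speed limit or range.

## Robot

A 6-joint arm with a two-finger parallel gripper is mounted at the origin on a cart in front of the work surface, level with it; the furniture and walls round the work are solid. World frame = base frame: x ahead of the robot, y to its left, z up, the work surface at z = 0. Lengths are in m, angles in degrees, forces in N, time in s.
With the tool pointing down it reaches from about 0.4 to 0.825 m from the base axis. Payload 7 kg.
Tool frame: the origin (TCP) lies on the centre line of the jaws, within the pads' length; the fingertips stand 11 mm ahead of it and the grasp point (between the pads) lies 8 mm behind it; z points along the fingers, y is the line along which they close (so a half turn about z gives the same grasp; the last joint's range is limited). The gripper opens to 88 mm and grips with 3 to 60 N. Pads are 19 mm wide; open, the fingers measure 130 mm over their backs; the gripper's body (78 mm by 193 mm) begins 47 mm behind the grasp point.
Start: joints at [90.877, 20.546, 0.682, 0, -70.136, -16.507], TCP at [0.182, 0.65, 0.238] pointing down, gripper open.
Joint ranges: [-176.03, 176.03], [-82.01, 121.73], [-58.28, 71.71], [-173.87, 95.51], [-174.79, -0.11], [-173.66, 173.66]. Speed limits (degrees/s): [136.94, 136.94, 172.46, 180, 180, 180].

## Interface

Orientations are given as [roll, pitch, yaw] about the fixed x, y, z axes, in that order (R = Rz(yaw) Ry(pitch) Rx(roll)).
In Python, from plant import r, capture, camera_model, job gives the robot as it stands.
- The arm moves only by the tool drive_tool, never from a script. Its argument "increments" is a list that holds one entry, the list of rows, each a list of 5 numbers: the gripper's target within -1 to 1 (fully open at 1, half-way at 0, shut at -1), then the shift along the tool's x, y, z scaled (see below), then the turn about the tool's z scaled (see below). In form: [[[gripper, tx, ty, tz, roll], ...]]. A call has 1 to 5 rows; each row is the pose to reach, as a shift and turn from the pose commanded when the call began, along the tool's axes at that moment, turning the shorter way round; what a row does not reach only later rows make up. The controller multiplies each number of a shift by 120 mm and each number of a turn by 360 degrees. A row lasts 1/8 s, in which the tool goes at most 62.5 mm and 10.7 degrees, less where a joint would pass 70% of its speed; a pose out of reach is approached as far as the arm can. A call with a number of a shift or a turn outside -1 to 1 is refused whole. A call with a gripper value outside its range is refused whole. The fingers move at their own pace and stop on an object; "squeeze" is the grip in N (left out, the last holds). Time passes only in rows, so rows that repeat a pose let the fingers close. It gives the time, the measured TCP pose, the force, the opening and the grip force at its end, in the units of the state.
- r.get_state(): the state, without advancing time (a new reading comes with each control period).
- capture(name): name is "side" or "top"; returns the picture (480x640x3 uint8, red, green, blue); there is no depth.
- camera_model(name): a dict with "camera_matrix" (3x3 intrinsics, pixels), "rvec" (rotation vector, rad) and "tvec" (3), from world to camera coordinates, as OpenCV has them. Camera axes: x right, y down, z forward; pixel columns grow to the right and rows downward; lengths in m; the calibration is good to about 2 mm. A picture is of the moment at which its call begins. camera_model takes no time and is no camera call.
- job.close_job(): hands the job in; it is judged then, once.
The state is a dict: "time_s": time; "joints": joint angles; "qd": joint speeds; "joint_torque": joint torques, N m; "tcp_pos": TCP position; "eef_rot": TCP orientation; "contact_force": force on the tool from outside, world axes, zero at the start; "moment": the same for the moment, N m; "gripper_width": finger opening in m; "gripper_force": force on a finger pad.
Only numpy, scipy, OpenCV 4.12 (cv2) and the standard library are available. Lean on these libraries where they do the work, as an engineer would, in place of code of your own. Each camera call takes 0.05 s, during which the arm holds its last target. There are 200 camera calls.

## Working session

There is one attempt and no reset: what is moved stays moved. The work goes in short steps, Python scripts to look and compute and a tool call to move; the robot and the scene stay as the last step left them, time stands still between calls to the robot, and variables do not carry over. Pictures are saved under pics/ and viewed, at most 10 in all, crops included, and the job is handed in when it is done.

Besides the shell and the picture viewer there is one more tool, called after "Request:" by a JSON object that holds its "method" and its "body", one argument or row to a line. drive_tool: Moves the arm, as the interface text tells. Its arguments: {"type":"object","properties":{"increments":{"type":"array"},"squeeze":{"type":"number"}},"required":["increments"]}

```bash
mkdir -p pics; python3 - <<'E'
from plant import r,capture,camera_model
import cv2,numpy as np
for n in("top","side"):
    cv2.imwrite(f"pics/{n}0.png",capture(n)[:,:,::-1]); m=camera_model(n)
    R=cv2.Rodrigues(np.array(m["rvec"]))[0]; print(n,m["camera_matrix"],(-R.T@np.array(m["tvec"]).reshape(3)).round(3),R.round(3))
print({k:r.get_state()[k] for k in("time_s","tcp_pos","eef_rot","contact_force","gripper_width")})
E
```

```text
top [[600.72772221   0.         321.85603183]
 [  0.         600.72772221 253.77133069]
 [  0.           0.           1.        ]] [0.357 0.165 1.519] [[ 0.024 -1.     0.003]
 [-0.994 -0.025 -0.111]
 [ 0.111 -0.    -0.994]]
side [[526.01529008   0.         316.83986094]
 [  0.         526.01529008 243.49030928]
 [  0.           0.           1.        ]] [-0.037 -0.823  0.732] [[ 0.874 -0.487  0.009]
 [-0.242 -0.451 -0.859]
 [ 0.422  0.748 -0.512]]
{'time_s': 0.1, 'tcp_pos': array([0.18175447, 0.64961567, 0.23669962]), 'eef_rot': array([ 1.79911203e+02, -9.52165076e-03, -1.56342098e+01]), 'contact_force': array([-0.8420341 ,  0.3061117 ,  0.21463957]), 'gripper_width': 0.08761400052167564}
```

View pics/top0.png

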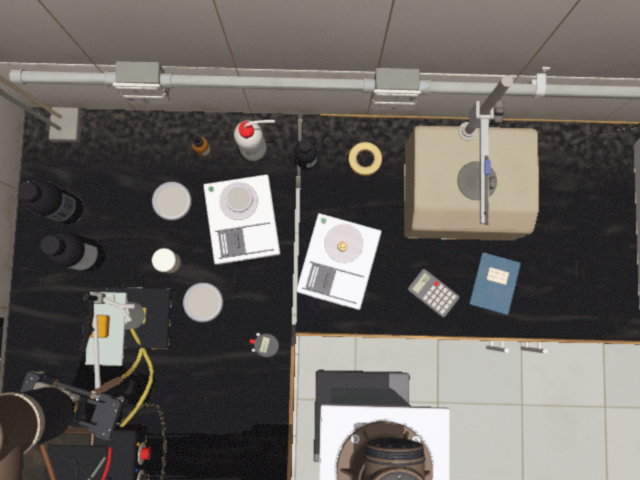

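View pics/side0.png

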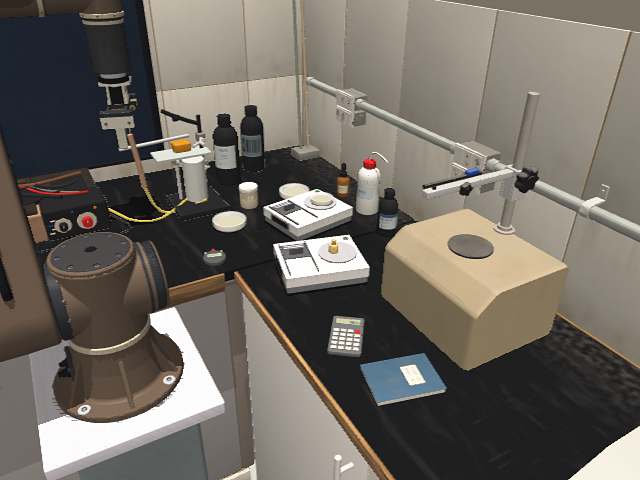

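The top view shows the dish balance near px (241,220), with its pan at (239,200) and the dark shutter and lug near (232,242). The weight balance is near (342,260). The arm starts at lower left, clear of both.

```bash
cat > h.py <<'E'
import cv2,numpy as np
from plant import r,capture,camera_model
def ray(n,px,z):
    m=camera_model(n);K=np.array(m["camera_matrix"]);R=cv2.Rodrigues(np.array(m["rvec"]))[0];t=np.array(m["tvec"]).reshape(3)
    px=np.atleast_2d(px).astype(float);d=np.c_[px,np.ones(len(px))]@np.linalg.inv(K).T@R;c=-R.T@t
    return c+d*((z-c[2])/d[:,2])[:,None]
def proj(n,P):
    m=camera_model(n);return cv2.projectPoints(np.atleast_2d(P).astype(float),np.array(m["rvec"]),np.array(m["tvec"]),np.array(m["camera_matrix"]),None)[0][:,0]
E
python3 - <<'E'
from h import *
im=cv2.imread("pics/top0.png")
hsv=cv2.cvtColor(im,cv2.COLOR_BGR2HSV)
for name,(x0,y0,x1,y1) in dict(dish=(198,170,285,270),wt=(292,208,388,315)).items():
    m=np.zeros(im.shape[:2],np.uint8); m[y0:y1,x0:x1]=((hsv[y0:y1,x0:x1,2]>185)&(hsv[y0:y1,x0:x1,1]<40))*255
    m=cv2.morphologyEx(m,cv2.MORPH_OPEN,np.ones((3,3)))
    c=max(cv2.findContours(m,cv2.RETR_EXTERNAL,cv2.CHAIN_APPROX_NONE)[0],key=cv2.contourArea)[:,0]
    P=ray("top",c,.05)[:,:2]
    (cx,cy),s,a=cv2.minAreaRect((P*1000).astype(np.float32)); print(name,cx,cy,s,a)
    q=cv2.boxPoints(((cx,cy),s,a))/1000; print(q.round(4).tolist())
    print(proj("top",np.c_[q,[.05]*4]).round(1).tolist())
cv2.imwrite("pics/c0.png",cv2.resize(im[170:320,195:395],None,fx=4,fy=4,interpolation=cv2.INTER_CUBIC))
E
```

```text
dish 604.3880615234375 367.1109619140625 (201.23927307128906, 161.13880920410156) 10.403486251831055
[[0.4909000098705292, 0.42820000648498535], [0.5199999809265137, 0.26969999074935913], [0.7178999781608582, 0.3059999942779541], [0.6887999773025513, 0.4645000100135803]]
[[214.4, 263.5], [279.3, 253.3], [267.3, 174.2], [203.3, 184.1]]
wt 507.50567626953125 131.29425048828125 (176.4051513671875, 201.29978942871094) 75.58467102050781
[[0.3880999982357025, 0.07090000063180923], [0.5830000042915344, 0.020800000056624413], [0.6269000172615051, 0.19169999659061432], [0.4320000112056732, 0.241799995303154]]
[[359.1, 309.1], [380.8, 230.5], [312.1, 211.3], [289.5, 289.4]]
```

View pics/c0.png

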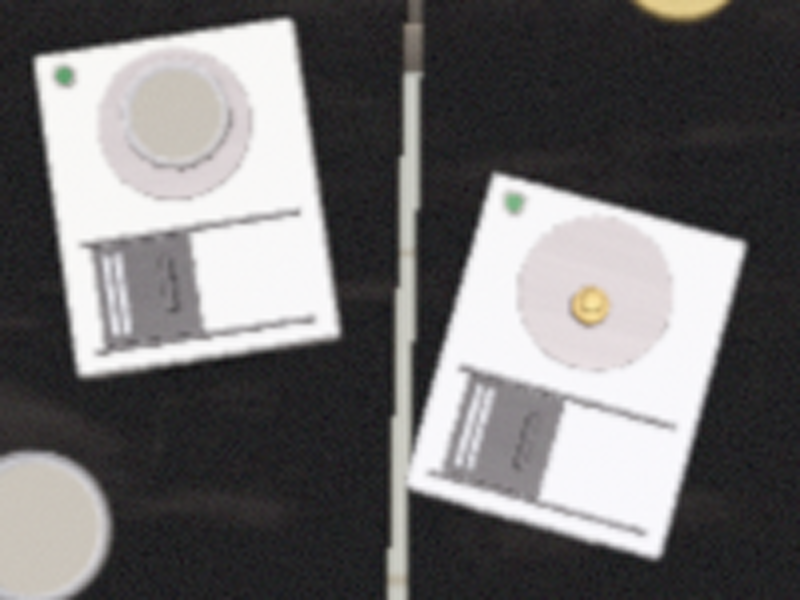

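The dish balance is at about (0.604, 0.367) with yaw 10.4°. The four deck corners fit its 200 x 160 mm size.

Plan:
- Keep the gripper open with tool y along the balance's x, and use only the inner finger. The grasp point then stays well away from the lug, and the second finger hangs in front of the balance.
- Push the lug with the side of that finger, and press the key with its tip.

```bash
cat >> h.py <<'E'
from scipy.spatial.transform import Rotation as Ro
C=np.array([.6044,.3671]);A=10.4;rb=np.deg2rad(A)
M=np.array([[np.cos(rb),-np.sin(rb)],[np.sin(rb),np.cos(rb)]])
def to(bx,by,z,yaw=A-90):   # increments to put TCP at balance (mm) bx,by and world z (mm)
    s=r.get_state();p=np.array(s["tcp_pos"]);R=Ro.from_euler("xyz",s["eef_rot"],degrees=True).as_matrix()
    w=np.r_[C+M@[bx/1000,by/1000],z/1000];d=R.T@(w-p)
    print("B now",(M.T@(p[:2]-C)*1000).round(1),p[2].round(4),"yaw",s["eef_rot"][2].round(2),"t",s["time_s"],"goal",w.round(3),"inc",(d/.12).round(4),"roll",round(-((yaw-s["eef_rot"][2]+180)%360-180)/360,4),"F",np.round(s["contact_force"],1))
E
python3 -c "
from h import *
to(-107,47,300)
print(ray('top',[[203,302],[265,345],[165,261],[172,200]],.01).round(3))"
```

```text
B now [-364.7  354.2] 0.2367 yaw -15.63 t 0.1 goal [0.491 0.394 0.3  ] inc [ 3.0532  1.3583 -0.5249] roll 0.1777 F [-0.8  0.3  0.2]
[[0.397 0.46  0.01 ]
 [0.294 0.301 0.01 ]
 [0.498 0.56  0.01 ]
 [0.655 0.551 0.01 ]]
```

Request:
{"method": "drive_tool", "body": {
  "increments": [
    [[1,0,0,-0.5,0],[1,0,0,-0.5,0]]
  ]
}}

```text
time_s: 0.35
tcp_pos: [0.1825, 0.652, 0.3027]
eef_rot: [-179.5, 0.0, -15.6]
contact_force: [-0.4, 0.6, -0.0]
gripper_width: 0.0877
gripper_force: 0.0
```

Request:
{"method": "drive_tool", "body": {
  "increments": [
    [[1,0.4,0.18,0,0],[1,0.8,0.36,0,0],[1,1,0.45,0,0]]
  ]
}}

```text
time_s: 0.72
tcp_pos: [0.2842, 0.5642, 0.2975]
eef_rot: [180.0, 0.0, -15.7]
contact_force: [-0.2, 0.1, -0.3]
gripper_width: 0.0879
gripper_force: 0.0
```

Request:
{"method": "drive_tool", "body": {
  "increments": [
    [[1,0.4,0.18,0,0],[1,0.8,0.36,0,0],[1,1,0.45,0,0]]
  ]
}}

```text
time_s: 1.1
tcp_pos: [0.3855, 0.4799, 0.2975]
eef_rot: [180.0, -0.0, -15.7]
contact_force: [-0.9, 0.2, 0.3]
gripper_width: 0.0879
gripper_force: 0.0
```

Request:
{"method": "drive_tool", "body": {
  "increments": [
    [[1,0.4,0.18,0,0],[1,0.8,0.36,0,0],[1,1,0.45,0,0]]
  ]
}}

```text
time_s: 1.48
tcp_pos: [0.4865, 0.3955, 0.2972]
eef_rot: [180.0, -0.0, -15.7]
contact_force: [1.0, 0.4, 1.0]
gripper_width: 0.0876
gripper_force: 0.0
```

Request:
{"method": "drive_tool", "body": {
  "increments": [
    [[1,0,0,0,0.025],[1,0,0,0,0.05],[1,0,0,0,0.075],[1,0,0,0,0.1],[1,0,0,0,0.125]]
  ]
}}

```text
time_s: 2.1
tcp_pos: [0.4849, 0.3973, 0.2972]
eef_rot: [180.0, -0.0, -60.9]
contact_force: [0.8, 0.5, -0.4]
gripper_width: 0.0876
gripper_force: 0.0
```

```bash
python3 -c "
from h import *
to(-107,47,150)"
```

```text
B now [-112.1   51.3] 0.2972 yaw -60.93 t 2.1 goal [0.491 0.394 0.15 ] inc [ 0.0471 -0.0294  1.2263] roll 0.0519 F [ 0.8  0.5 -0.4]
```

Request:
{"method": "drive_tool", "body": {
  "increments": [
    [[1,0.047,-0.03,0.4,0.026],[1,0.047,-0.03,0.8,0.052],[1,0.047,-0.03,1,0.052],[1,0.047,-0.03,1,0.052]]
  ]
}}

```text
time_s: 2.6
tcp_pos: [0.49, 0.393, 0.1752]
eef_rot: [179.8, -0.2, -79.3]
contact_force: [0.3, 0.5, 1.0]
gripper_width: 0.0876
gripper_force: 0.0
```

```bash
python3 - <<'E'
from h import *
to(-107,47,73)
a=capture("top")[:,:,::-1];b=capture("side")[:,:,::-1]
f=lambda i,x,y,w,h:cv2.resize(i[y:y+h,x:x+w],(400,int(400*h/w)),interpolation=cv2.INTER_CUBIC)
cv2.imwrite("pics/c1.png",np.hstack([f(a,190,160,120,120),f(b,240,110,140,140)]))
E
```

```text
B now [-107.8   46.2] 0.1752 yaw -79.34 t 2.6 goal [0.491 0.394 0.073] inc [-0.0095 -0.0097  0.8518] roll 0.0007 F [0.3 0.5 1. ]
```

View pics/c1.png

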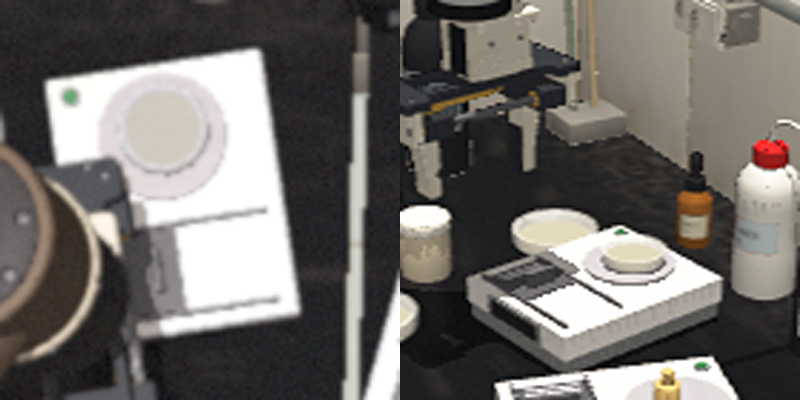

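The fingers straddle the front of the balance as planned. The lug shows in the left panel near (157,270), clear to the right of the inner finger. I'll go down to the push height next.

Request:
{"method": "drive_tool", "body": {
  "increments": [
    [[1,0,0,0.3,0],[1,0,0,0.6,0],[1,0,0,0.75,0],[1,0,0,0.85,0],[1,0,0,0.85,0]]
  ]
}}

```text
time_s: 3.32
tcp_pos: [0.491, 0.3941, 0.0758]
eef_rot: [-180.0, -0.0, -79.3]
contact_force: [-1.0, -0.7, -0.2]
gripper_width: 0.0878
gripper_force: 0.0
```

```bash
python3 -c "
from h import *
to(-107,-33.5,73)"
```

```text
B now [-106.7   47. ] 0.0758 yaw -79.34 t 3.325 goal [0.505 0.315 0.073] inc [0.6711 0.006  0.0232] roll 0.0007 F [-1.  -0.7 -0.2]
```

Request:
{"method": "drive_tool", "body": {
  "increments": [
    [[1,0,0,0.035,0],[1,0.08,0,0.035,0],[1,0.16,0,0.035,0],[1,0.23,0,0.035,0],[1,0.3,0,0.035,0]]
  ]
}}

```text
time_s: 3.95
tcp_pos: [0.4977, 0.3581, 0.0717]
eef_rot: [-180.0, 0.0, -79.4]
contact_force: [-0.6, 2.0, 1.8]
gripper_width: 0.0877
gripper_force: 0.9
```

Request:
{"method": "drive_tool", "body": {
  "increments": [
    [[1,0.07,0,0,0],[1,0.14,0,0,0],[1,0.21,0,0,0],[1,0.28,0,0,0],[1,0.33,0,0,0]]
  ]
}}

```text
time_s: 4.58
tcp_pos: [0.505, 0.3191, 0.0714]
eef_rot: [-180.0, 0.0, -79.4]
contact_force: [-0.8, 1.3, 1.3]
gripper_width: 0.0877
gripper_force: 0.8
```

```bash
python3 -c "
from h import *
to(-107,-33.5,71.5)"
```

```text
B now [-106.4  -29.3] 0.0714 yaw -79.36 t 4.575 goal [0.505 0.315 0.072] inc [ 0.0351  0.0051 -0.0005] roll 0.0007 F [-0.8  1.3  1.3]
```

Contact force is steady at about 1.5–2 N. I'll push on gently to the stop.

Request:
{"method": "drive_tool", "body": {
  "increments": [
    [[1,0.02,0,0,0],[1,0.035,0,0,0],[1,0.045,0,0,0],[1,0.045,0,0,0]]
  ]
}}

```text
time_s: 5.08
tcp_pos: [0.5055, 0.3169, 0.0714]
eef_rot: [-179.9, 0.2, -79.3]
contact_force: [-5.5, 10.7, -1.5]
gripper_width: 0.088
gripper_force: 5.9
```

```bash
python3 -c "
from h import *
to(-107,-33.5,71.5)"
```

```text
B now [-106.3  -31.5] 0.0714 yaw -79.27 t 5.075 goal [0.505 0.315 0.072] inc [ 0.0164  0.006  -0.0007] roll 0.0009 F [-5.5 10.7 -1.5]
```

The force has risen to about 12 N, so the shutter is at its stop. That puts my y estimate about 2 mm off. I'll back off, lift, move over the well and look.

Request:
{"method": "drive_tool", "body": {
  "increments": [
    [[1,-0.1,0,0,0],[1,-0.2,0,-0.15,0],[1,-0.4,0,-0.3,0],[1,-0.59,0,-0.3,0],[1,-0.59,0,-0.3,0]]
  ]
}}

```text
time_s: 5.7
tcp_pos: [0.492, 0.385, 0.1065]
eef_rot: [180.0, -0.0, -79.3]
contact_force: [0.2, -0.5, -0.1]
gripper_width: 0.0875
gripper_force: 0.0
```

```bash
python3 - <<'E'
from h import *
to(-107,36.5,60)
a=capture("top")[:,:,::-1];b=capture("side")[:,:,::-1]
f=lambda i,x,y,w,h:cv2.resize(i[y:y+h,x:x+w],(400,int(400*h/w)),interpolation=cv2.INTER_CUBIC)
cv2.imwrite("pics/c2.png",np.hstack([f(a,200,180,90,90),f(b,250,160,110,110)]))
E
```

```text
B now [-107.3   37.9] 0.1065 yaw -79.28 t 5.7 goal [0.493 0.384 0.06 ] inc [ 0.0114 -0.0026  0.3871] roll 0.0009 F [ 0.2 -0.5 -0.1]
```

View pics/c2.png

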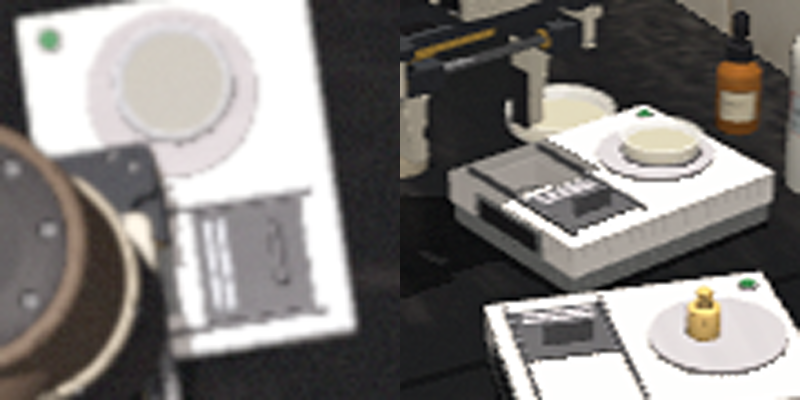

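The shutter is open, with the plate at left-panel (190–320, 200–310). In the right panel the well is uncovered and the inner finger hangs at about (530,100). I'll check the fingertip's projected position against the well.

```bash
python3 - <<'E'
from h import *
s=r.get_state();p=np.array(s["tcp_pos"]);R=Ro.from_euler("xyz",s["eef_rot"],degrees=True).as_matrix()
T=lambda o:p+R@np.array([0,o,.011])
g=lambda P:((proj("side",P)-[250,160])*400/110+[400,0]).round(0).tolist()
for o in(-44,-54,-65,44,54,65): print(o,g(T(o/1000)))
W=lambda x,y,z:np.r_[C+M@[x/1000,y/1000],z/1000]
print("well",[g(W(-55+a,35+b,50)) for a,b in((-23,-23),(23,-23),(23,23),(-23,23))],"lug",g(W(-55,-46,70)))
E
```

```text
-44 [[517.0, 124.0]]
-54 [[528.0, 120.0]]
-65 [[539.0, 117.0]]
44 [[422.0, 156.0]]
54 [[411.0, 159.0]]
65 [[399.0, 163.0]]
well [[[522.0, 193.0]], [[570.0, 176.0]], [[535.0, 155.0]], [[488.0, 172.0]]] lug [[592.0, 188.0]]
```

The fingertip projection matches the picture, so I'll go down into the well.

Request:
{"method": "drive_tool", "body": {
  "increments": [
    [[1,0.01,0,0.15,0],[1,0.01,0,0.27,0],[1,0.01,0,0.37,0],[1,0.01,0,0.45,0],[1,0.01,0,0.48,0]]
  ]
}}

```text
time_s: 6.42
tcp_pos: [0.4928, 0.3823, 0.049]
eef_rot: [180.0, -0.0, -79.4]
contact_force: [0.3, 0.6, 0.5]
gripper_width: 0.0877
gripper_force: 0.0
```

Request:
{"method": "drive_tool", "body": {
  "increments": [
    [[1,0,0,0.03,0],[1,0,0,0.06,0],[1,0,0,0.08,0],[1,0,0,0.08,0]]
  ]
}}

```text
time_s: 6.92
tcp_pos: [0.4932, 0.3829, 0.0406]
eef_rot: [-180.0, 0.0, -79.3]
contact_force: [-0.8, 0.2, 3.6]
gripper_width: 0.0873
gripper_force: 2.0
```

Request:
{"method": "drive_tool", "body": {
  "increments": [
    [[1,0,0,0.015,0],[1,0,0,0.03,0],[1,0,0,0.035,0],[1,0,0,0.035,0],[1,0,0,0.035,0]]
  ]
}}

```text
time_s: 7.55
tcp_pos: [0.4933, 0.383, 0.0388]
eef_rot: [-179.9, 0.1, -79.3]
contact_force: [-9.5, -4.0, 24.7]
gripper_width: 0.0875
gripper_force: 12.2
```

The key bottomed at about 25 N. I'll lift straight out and cross over to the -y side of the lug.

Request:
{"method": "drive_tool", "body": {
  "increments": [
    [[1,0,0,-0.2,0],[1,0,0,-0.5,0],[1,0,0,-0.78,0],[1,0,0,-0.78,0]]
  ]
}}

```text
time_s: 8.05
tcp_pos: [0.494, 0.384, 0.1324]
eef_rot: [-179.8, 0.2, -79.3]
contact_force: [1.1, 0.9, 0.1]
gripper_width: 0.0879
gripper_force: 0.0
```

Request:
{"method": "drive_tool", "body": {
  "increments": [
    [[1,0.35,0,0,0],[1,0.7,0,0,0],[1,0.91,0,0,0],[1,0.91,0,0,0]]
  ]
}}

```text
time_s: 8.55
tcp_pos: [0.5131, 0.2737, 0.129]
eef_rot: [180.0, -0.0, -79.5]
contact_force: [-0.1, 0.6, 0.0]
gripper_width: 0.0872
gripper_force: 0.0
```

```bash
python3 - <<'E'
from h import *
to(-107,-72,71.5)
b=capture("side")[:,:,::-1]
cv2.imwrite("pics/c3.png",cv2.resize(b[150:270,230:390],(640,480),interpolation=cv2.INTER_CUBIC))
E
```

```text
B now [-106.6  -75.4] 0.129 yaw -79.47 t 8.55 goal [0.512 0.277 0.072] inc [-0.0287  0.0025  0.4796] roll 0.0004 F [-0.1  0.6  0. ]
```

View pics/c3.png

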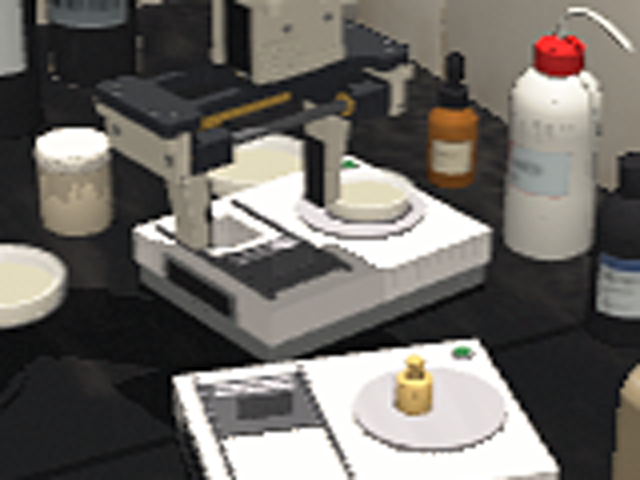

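The well is uncovered at about (240,232), the shutter is at its open stop, and the dish is undisturbed. I'll go down on the -y side of the lug and push the shutter shut.

Request:
{"method": "drive_tool", "body": {
  "increments": [
    [[1,0,0,0.2,0],[1,0,0,0.36,0],[1,0,0,0.45,0],[1,0,0,0.48,0],[1,0,0,0.48,0]]
  ]
}}

```text
time_s: 9.22
tcp_pos: [0.5132, 0.2757, 0.0721]
eef_rot: [-180.0, -0.0, -79.3]
contact_force: [0.2, 0.5, 0.0]
gripper_width: 0.088
gripper_force: 0.0
```

Request:
{"method": "drive_tool", "body": {
  "increments": [
    [[1,-0.07,0,0,0],[1,-0.14,0,0,0],[1,-0.21,0,0,0],[1,-0.28,0,0,0],[1,-0.35,0,0,0]]
  ]
}}

```text
time_s: 9.85
tcp_pos: [0.5053, 0.3172, 0.0721]
eef_rot: [-180.0, 0.0, -79.3]
contact_force: [2.1, -2.2, 2.3]
gripper_width: 0.0875
gripper_force: 0.9
```

Request:
{"method": "drive_tool", "body": {
  "increments": [
    [[1,-0.07,0,0,0],[1,-0.14,0,0,0],[1,-0.21,0,0,0],[1,-0.26,0,0,0],[1,-0.29,0,0,0]]
  ]
}}

```text
time_s: 10.48
tcp_pos: [0.4988, 0.3512, 0.0719]
eef_rot: [180.0, -0.0, -79.3]
contact_force: [1.6, -0.5, 0.5]
gripper_width: 0.088
gripper_force: 0.8
```

```bash
python3 -c "
from h import *
to(-107,9.5,71.5)"
```

```text
B now [-106.7    3.5] 0.0719 yaw -79.34 t 10.475 goal [0.497 0.357 0.072] inc [-0.0503  0.0021  0.0033] roll 0.0007 F [ 1.6 -0.5  0.5]
```

Request:
{"method": "drive_tool", "body": {
  "increments": [
    [[1,-0.02,0,0,0],[1,-0.04,0,0,0],[1,-0.055,0,0,0],[1,-0.065,0,0,0],[1,-0.065,0,0,0]]
  ]
}}

```text
time_s: 11.1
tcp_pos: [0.4979, 0.3551, 0.072]
eef_rot: [179.9, -0.2, -79.5]
contact_force: [7.0, -12.8, 3.9]
gripper_width: 0.0876
gripper_force: 7.0
```

The force is about 14 N, so the shutter is at its closed stop. I'll back off, lift and verify.

Request:
{"method": "drive_tool", "body": {
  "increments": [
    [[1,0.1,0,0,0],[1,0.15,0,0,0],[1,0.15,0,-0.4,0],[1,0.15,0,-0.8,0],[1,0.15,0,-0.95,0]]
  ]
}}

```text
time_s: 11.72
tcp_pos: [0.5016, 0.342, 0.1894]
eef_rot: [-179.8, 0.2, -79.3]
contact_force: [0.4, -0.0, -0.5]
gripper_width: 0.0875
gripper_force: 0.0
```

Request:
{"method": "drive_tool", "body": {
  "increments": [
    [[1,0,0.3,0,0],[1,0,0.6,-0.2,0],[1,0,0.8,-0.2,0],[1,0,0.8,-0.2,0]]
  ]
}}

```text
time_s: 12.22
tcp_pos: [0.4051, 0.3231, 0.2107]
eef_rot: [-180.0, 0.1, -79.3]
contact_force: [0.6, 0.3, 0.3]
gripper_width: 0.0879
gripper_force: 0.0
```

```bash
python3 - <<'E'
from h import *
to(-107,9.5,71.5)
a=capture("top")[:,:,::-1];b=capture("side")[:,:,::-1]
f=lambda i,x,y,w,h:cv2.resize(i[y:y+h,x:x+w],(400,int(400*h/w)),interpolation=cv2.INTER_CUBIC)
cv2.imwrite("pics/c4.png",np.hstack([f(a,190,160,200,200),f(b,240,140,150,150)]))
E
```

```text
B now [-203.9   -7.3] 0.2107 yaw -79.25 t 12.225 goal [0.497 0.357 0.072] inc [-0.1328 -0.8079  1.161 ] roll 0.001 F [0.6 0.3 0.3]
```

View pics/c4.png

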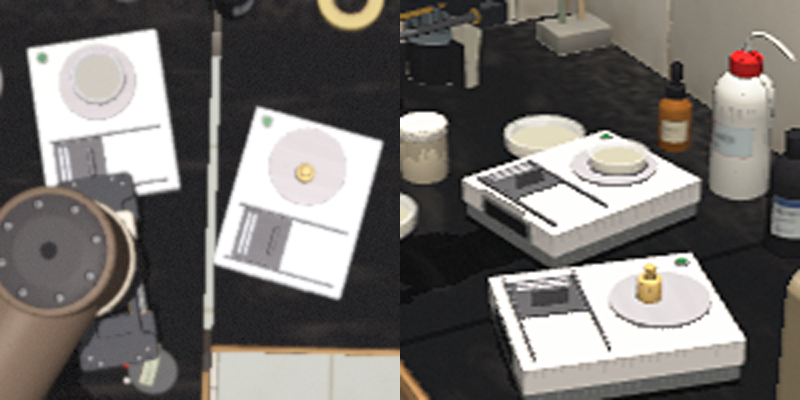

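The dish balance's shutter is shut, at right-panel (525,180). The dish and the weight are where they were, and the gripper is clear of everything.

```bash
python3 -c "
from plant import job
print(job.close_job())"
```

```text
the job is handed in; nothing more can be done
None
```

I pushed the dish balance's shutter to its open stop, pressed the tare key fully home and released it, pushed the shutter shut to its stop, and handed the job in at about 12 s; the last pictures show the dish, the weight and the other balance undisturbed, but the hand-in gave no verdict and I couldn't see the key itself under the shut shutter.

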